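# Load the shaker caddy and hold it up level

### The arm

A 7-joint arm with a two-finger parallel gripper is mounted at the origin on a cart in front of the work surface, level with it; the furniture and walls round the work are solid. World frame = base frame: x ahead of the robot, y to its left, z up, the work surface at z = 0. Lengths are in m, angles in rad, forces in N, time in s.
With the tool pointing down it reaches from about 0.4 to 0.85 m from the base axis. Payload 10.4 kg.
Tool frame: the origin (TCP) lies between the finger pads; the fingertips stand 17 mm ahead of it and the grasp point (between the pads) lies 2 mm behind it; z points along the fingers, y is the direction in which the jaws open and shut (so a half turn about z gives the same grasp; the last joint's range is limited). The gripper opens to 85 mm and grips with 20 to 120 N. Pads are 22 mm wide; open, the fingers measure 114 mm over their backs; the gripper's body (76 mm by 85 mm) begins 54 mm behind the grasp point. The pads swing forward as they close: fully open they stand 13 mm farther back than shut.
Start: joints at [1.131, 0.332, -0.065, 1.46, 0.022, 1.35, -0.088], TCP at [0.253, -0.572, 0.248] pointing down, gripper open.
Joint ranges: [-2.6, 2.6], [-0.5, 2.12], [-1.47, 1.34], [0.16, 2.42], [-1.27, 4.41], [0.06, 2.06], [-2.6, 2.6]. Speed limits (rad/s): [2.22, 2.22, 2.79, 2.79, 3.14, 3.14, 3.14].

### API

Orientations are given as a unit quaternion [x, y, z, w].
In Python, from workcell import manip gives the robot as it stands.
- The arm moves only by the tool jog_arm, never from a script. Its argument "steps" is one flat list of numbers, 5 for each row, row after row: the finger opening in m, from 0 to 0.0854, then the shift along the tool's x, y, z in m, then the turn about the tool's z in rad. In form: [gripper, x, y, z, twist, gripper, x, y, z, twist, ...]. A call has exactly 10 rows; each row is the pose to reach, as a shift and turn from the pose commanded when the call began, along the tool's axes at that moment; what a row does not reach only later rows make up. A row lasts 1/10 s, in which the tool goes at most 50 mm and 8.59 degrees, less where a joint would pass 70% of its speed; a pose out of reach is approached as far as the arm can. A call with a gripper value outside its range is refused whole. The fingers move at their own pace and stop on an object; "grip_force" is the grip in N (left out, the last holds). Time passes only in rows, so rows that repeat a pose let the fingers close, or fill a call up. It gives the time, the measured TCP pose, the force and the opening at its end, in the units of the state.
- manip.get_obs(): the state, without advancing time (a new reading comes with each control period).
- manip.camera(name): name is "side" or "top" or "wrist"; returns (picture, depth): 480x640x3 uint8, red, green, blue; 480x640 float32, m along the optical axis (not along the pixel's ray), 0 where there is no reading.
- manip.calibration(name): a dict with "mtx" (3x3 intrinsics, pixels), "world_to_cam" (4x4, takes a point from world to camera coordinates). Camera axes: x right, y down, z forward; pixel columns grow to the right and rows downward; lengths in m; the calibration is good to about 2 mm. A picture is of the moment at which its call begins: read the wrist's pose just before it. calibration takes no time and is no camera call; for the wrist camera it gives the pose at the moment of the call.
- manip.hand_in(): hands the job in, once; it reports no verdict.
The state is a dict: "clock": time; "joint_pos": joint angles; "joint_velocities": joint speeds; "tau": joint torques, N m; "position": TCP position; "ee_rot": TCP orientation; "ft_force": force on the tool from outside, world axes, zero at the start; "torque": the same for the moment, N m; "grip_width": opening from 0.0 (shut) to 1.0 (fully open).
Only numpy, scipy, OpenCV 4.12 (cv2) and the standard library are available. Lean on these libraries where they do the work, as an engineer would, in place of code of your own. Each camera call takes 0.05 s, during which the arm holds its last target.

### The job

Stand the loose shaker upright in the empty hole of the wooden caddy and let go of it. Then take the caddy by the wooden grip of its handle, lift it so that its underside is about 15 cm above the counter, and finish while holding it there, level and still, with both shakers still in their holes. Do not tip the caddy or the other shaker, and do not disturb the jar, the lidded cup or the small sauce cup.

Things in the scene. Friction and masses are not known exactly. Their poses are not given: they have to be found in the camera images.
- caddy: wooden block, 84 mm (its x) by 180 mm (its y), its top 43 mm above the counter, on four 3 mm feet, with two round holes and a steel handle arch standing up in the middle; about 0.4 kg, loose. The origin is at the centre of its underside, z up when level. The arch lies in its y-z plane: two 7 mm posts at y = -30 and +30 mm, highest point 126 mm above the counter.
- caddy_grip: flat-sided dark wooden grip on top of the handle arch, fixed to the caddy: 16 mm thick (along its x), 42 mm long (along its y), 22 mm high; origin at its centre, 115 mm above the caddy's underside; axes parallel to the caddy's.
- empty_hole (a point): centre of the mouth of the caddy's empty hole, at caddy y = +62 mm, level with the block's top (43 mm above the caddy's underside). The hole is 34 mm wide with a 3 mm chamfer and 30 mm deep.
- loose_shaker_centre (a point): the grey metal shaker bottle that starts standing on the counter, 27 mm in diameter and 100 mm high; straight-sided for about the lower 70 mm, above which it narrows to the head, about 0.09 kg (varies); this point is on its axis, 50 mm above its underside, z along the axis towards the head.
- parked_shaker_centre (a point): the dark shaker bottle that already stands in the caddy's other hole (caddy y = -62 mm), 27 mm in diameter and 105 mm high, its top about 118 mm above the counter while it stands in its hole; this point is on its axis, 50 mm above its underside, z towards the head.
- jar: bystander: closed jar, 70 mm in diameter, 102 mm high; origin at the centre of its underside.
- cup: bystander: white paper cup with its lid on, 97 mm wide, 126 mm high; origin at its underside.
- sauce_cup: bystander: small white sauce cup, 57 mm wide, 26 mm high; origin at the centre of its underside.

How it is judged:
On the way, in this order (a step that is already met when the one before it is completed fails the run):
1. the loose shaker stands in the empty hole, let go, while the caddy stands on the counter (horizontal distance between loose_shaker_centre and empty_hole below 0.015 m and z of loose_shaker_centre in the frame of caddy below 0.07 m and angle between loose_shaker_centre's own z axis and vertical below 0.3 rad and contact force between loose_shaker and the arm below 0.1 N and contact force between loose_shaker and the fingers below 0.1 N and height (world z) of caddy below 0.01 m), for 0.2 s.
2. the caddy is lifted clear of the counter by its grip (height (world z) of caddy above 0.05 m and contact force between caddy_grip and the fingers above 1 N), for 0.2 s.
At the end, for the whole second after the job is handed in: The program ends with the gripper holding the caddy by its wooden grip: underside 10 to 20 cm above the counter, within 0.12 rad of level, still, carried by nothing else, and both shakers seated in their holes (within 7 mm of the bottom), not touched by the fingers (height (world z) of caddy between 0.1 and 0.2 m and angle between caddy's own z axis and vertical below 0.12 rad and linear speed of caddy below 0.03 m/s and angular speed of caddy below 0.2 rad/s and contact force between caddy_grip and the fingers above 1 N and contact force between caddy and jar below 0.1 N and contact force between caddy and cup below 0.1 N and contact force between caddy and sauce_cup below 0.1 N and contact force between each of loose_shaker, parked_shaker and the fingers below 0.1 N and z of loose_shaker_centre in the frame of caddy between 0.05 and 0.07 m and distance between loose_shaker_centre and empty_hole below 0.03 m and z of parked_shaker_centre in the frame of caddy between 0.05 and 0.07 m and y of parked_shaker_centre in the frame of caddy between -0.079 and -0.045 m); the arm keeps its last pose, push and grip.
It fails at once if the caddy is tipped by more than 0.35 rad (angle between caddy's own z axis and vertical above 0.35 rad).
It fails at once if the parked shaker is tipped by more than 0.5 rad (angle between parked_shaker_centre's own z axis and vertical above 0.5 rad).
It fails at once if the jar, the lidded cup or the sauce cup is moved by more than 25 mm (distance of any of jar, cup, sauce_cup from where it was at the start of the episode above 0.025 m).
It also fails if it takes over 54 s, if anything falls off the work surface, if the arm or the gripper's body presses on something with over 40 N, if the wrist force passes 120 N, or if a joint passes its speed limit or range.

## Working session

There is one attempt and no reset: what is moved stays moved. The work goes in short steps, Python scripts to look and compute and a tool call to move; the robot and the scene stay as the last step left them, time stands still between calls to the robot, and variables do not carry over. Pictures are saved under pics/ and viewed, and the job is handed in when it is done.

Besides the shell and the picture viewer there is one more tool, called after "Call:" as name(argument=value, ...) on one line, values as JSON. jog_arm: Moves the arm, as the interface text tells. Its arguments: {"type":"object","properties":{"steps":{"type":"array"},"grip_force":{"type":"number"}},"required":["steps"]}

```bash
ls; mkdir -p pics
python3 - <<'E'
from workcell import manip
import cv2,numpy as np
o=manip.get_obs()
for k,v in o.items(): print(k,np.round(v,3))
for n in ["side","top","wrist"]:
    c=manip.calibration(n)
    p,d=manip.camera(n)
    cv2.imwrite(f"pics/{n}0.png",p[:,:,::-1]); np.savez(f"pics/{n}0.npz",p=p,d=d,K=c["mtx"],T=c["world_to_cam"])
    print(n,np.round(c["mtx"],1).tolist(),np.round(np.linalg.inv(c["world_to_cam"]),3).tolist())
E
```

```text
pics
clock 0.0
joint_pos [ 1.131  0.333 -0.065  1.461  0.022  1.35  -0.089]
joint_velocities [-0.    -0.001 -0.001 -0.    -0.001  0.002 -0.001]
tau [ 2.0000e-03 -6.2544e+01  5.0000e-02 -3.9161e+01  1.6000e-02  1.0000e-02
 -0.0000e+00]
position [ 0.253 -0.571  0.248]
ee_rot [ 0.978  0.207 -0.    -0.001]
ft_force [ 0.065  0.069 -0.773]
torque [ 0.011 -0.026  0.03 ]
grip_width 1.003
side [[462.7, 0.0, 315.8], [0.0, 462.7, 238.2], [0.0, 0.0, 1.0]] [[0.986, -0.078, 0.151, 0.521], [-0.169, -0.461, 0.871, -0.851], [0.002, -0.884, -0.467, 0.516], [0.0, 0.0, 0.0, 1.0]]
top [[523.3, 0.0, 330.0], [0.0, 523.3, 229.3], [0.0, 0.0, 1.0]] [[-0.026, -0.972, 0.234, 0.361], [-1.0, 0.025, -0.005, -0.057], [-0.001, -0.234, -0.972, 1.294], [0.0, 0.0, 0.0, 1.0]]
wrist [[383.6, 0.0, 318.6], [0.0, 383.6, 240.6], [0.0, 0.0, 1.0]] [[0.404, -0.872, -0.277, 0.324], [-0.915, -0.385, -0.122, -0.539], [-0.0, 0.303, -0.953, 0.373], [0.0, 0.0, 0.0, 1.0]]
```

View pics/top0.png

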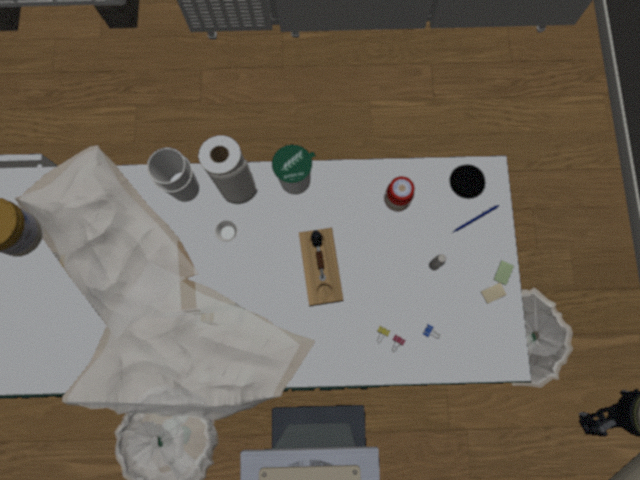

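View pics/side0.png

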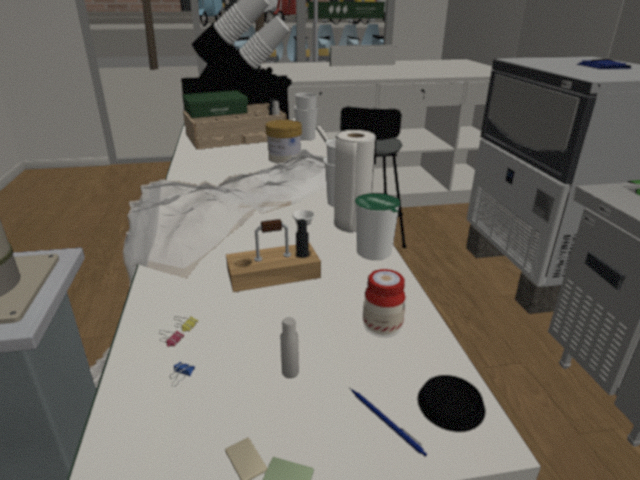

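The top view shows the caddy centred near (321,266), with the dark parked shaker at (316,238), the empty hole near (325,292) and the grip at (320,260). The loose shaker is at (438,262), the jar at (400,190), the lidded cup at (292,160) and the sauce cup at (227,231). The side view shows the loose shaker upright at (290,348).

```bash
cat > h.py <<'E'
import numpy as np,cv2
def load(n):
    z=np.load(f"pics/{n}.npz"); return z["p"],z["d"],z["K"],z["T"]
def pts(d,K,T):
    v,u=np.mgrid[:d.shape[0],:d.shape[1]]
    c=np.stack([(u-K[0,2])/K[0,0]*d,(v-K[1,2])/K[1,1]*d,d],-1)
    M=np.linalg.inv(T); w=c@M[:3,:3].T+M[:3,3]; w[d<=0]=np.nan; return w
def ray(u,v,K,T,z):
    M=np.linalg.inv(T); r=M[:3,:3]@np.array([(u-K[0,2])/K[0,0],(v-K[1,2])/K[1,1],1]); o=M[:3,3]
    return o+r*(z-o[2])/r[2]
E
python3 - <<'E'
from h import *
for n in ["top0","side0"]:
    p,d,K,T=load(n); w=pts(d,K,T); hsv=cv2.cvtColor(p,cv2.COLOR_RGB2HSV)
    x,y,z=w[...,0],w[...,1],w[...,2]
    print(n,"counter z",np.nanmedian(z[(x>.4)&(x<.5)&(y>-.3)&(y<-.1)]))
    # loose shaker
    roi=(x>.15)&(x<.75)&(y>-.5)&(y<.15)
    zz=np.where(roi,z,0); m=((zz>.015)).astype(np.uint8)
    k,l,s,c=cv2.connectedComponentsWithStats(m)
    for i in range(1,k):
        if s[i,4]<25: continue
        q=w[l==i]; print(s[i].tolist(),"min",np.round(np.percentile(q,2,0),3),"max",np.round(np.percentile(q,98,0),3))
    wood=(roi&(z>.03)&(z<.055)&(hsv[...,1]>70)&(hsv[...,0]<25)).astype(np.uint8)
    cs,_=cv2.findContours(wood,cv2.RETR_EXTERNAL,cv2.CHAIN_APPROX_NONE)
    c=max(cs,key=cv2.contourArea)[:,0]
    P=np.array([ray(u,v,K,T,.043)[:2] for u,v in c],np.float32)
    r=cv2.minAreaRect(P*1000); print("wood rect mm",r)
    g=roi&(z>.09)&(hsv[...,1]>60)&(z<.14)&(x<.55); q=w[g]; print("grip",g.sum(),np.round(np.nanmedian(q,0),3),np.nanmax(q[:,2]) if len(q) else '')
E
python3 -c "
import cv2
a=cv2.imread('pics/top0.png')[220:320,280:460];cv2.imwrite('pics/topc.png',cv2.resize(a,None,fx=4.4,fy=4.4,interpolation=cv2.INTER_CUBIC))
a=cv2.imread('pics/side0.png')[210:390,200:420];cv2.imwrite('pics/sidec.png',cv2.resize(a,None,fx=3.3,fy=3.3,interpolation=cv2.INTER_CUBIC))"
```

```text
top0 counter z 0.00030943424525609053
[230, 172, 17, 29, 75] min [0.747 0.143 0.026] max [0.75  0.15  0.227]
[384, 186, 31, 26, 637] min [ 0.71  -0.266  0.022] max [ 0.749 -0.205  0.106]
[299, 228, 45, 78, 2466] min [ 0.484 -0.084  0.024] max [0.658 0.005 0.127]
[430, 254, 17, 16, 178] min [ 0.559 -0.329  0.018] max [ 0.583 -0.308  0.104]
[241, 328, 50, 77, 1996] min [0.267 0.051 0.015] max [0.417 0.149 0.052]
[609, 453, 31, 27, 425] min [ 0.207 -0.436  0.592] max [ 0.229 -0.395  0.631]
wood rect mm ((571.502685546875, -38.04993438720703), (179.12677001953125, 79.906494140625), 7.227372169494629)
grip 3 [ 0.547 -0.045  0.116] 0.1166754906782399
side0 counter z -0.00085189128414076
[338, 147, 4, 15, 25] min [0.746 0.141 0.176] max [0.75  0.15  0.209]
[225, 219, 96, 69, 3627] min [ 0.485 -0.087  0.017] max [0.659 0.    0.123]
[129, 222, 74, 36, 1307] min [0.269 0.055 0.015] max [0.412 0.149 0.05 ]
[362, 269, 33, 64, 1668] min [ 0.71  -0.271  0.019] max [ 0.749 -0.215  0.102]
[280, 317, 19, 55, 858] min [ 0.559 -0.332  0.017] max [ 0.584 -0.314  0.1  ]
[169, 365, 16, 14, 48] min [ 0.394 -0.318  0.015] max [ 0.413 -0.289  0.018]
[421, 392, 9, 18, 49] min [ 0.747 -0.433  0.015] max [ 0.75  -0.406  0.02 ]
wood rect mm ((572.1196899414062, -48.584590911865234), (179.883544921875, 103.48809051513672), 6.963850021362305)
grip 0 [nan nan nan]
  return np.nanmean(a, axis, out=out, keepdims=keepdims)
```

View pics/topc.png

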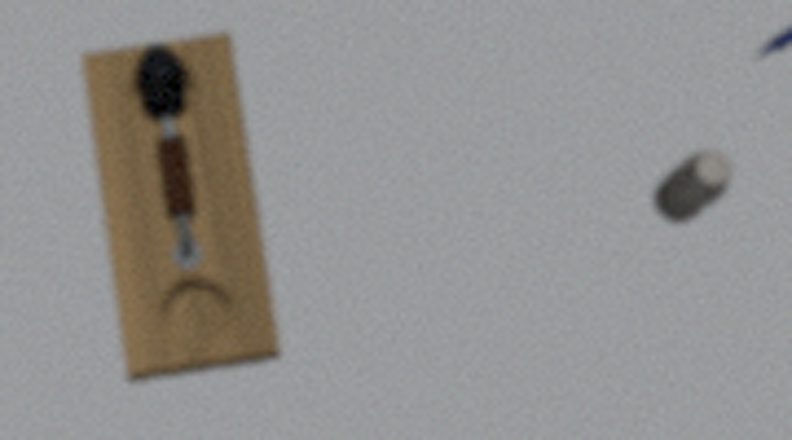

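View pics/sidec.png

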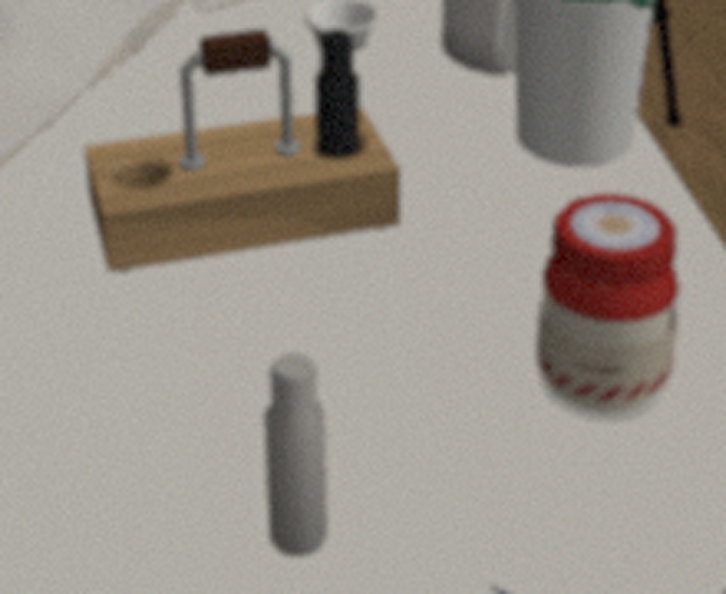

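```bash
cat > ov.py <<'E'
from h import *
c=np.array([.5717,-.0385]); a=np.deg2rad(7.1); Y=-np.array([np.cos(a),np.sin(a)]); X=np.array([-Y[1]*-1,-Y[0]]); X=np.array([Y[1],-Y[0]])
def P(x,y,z): return np.r_[c+x*X+y*Y,z]
for n in ["top0","side0"]:
    p,d,K,T=load(n); s=4; r={"top0":(280,220,180,100),"side0":(200,210,190,170)}[n]
    im=cv2.resize(p[r[1]:r[1]+r[3],r[0]:r[0]+r[2],::-1],None,fx=s,fy=s,interpolation=cv2.INTER_CUBIC)
    def dot(w,col):
        q=T[:3,:3]@w+T[:3,3]; u=K@q/q[2]; cv2.circle(im,(int((u[0]-r[0]+.5)*s),int((u[1]-r[1]+.5)*s)),2,col,-1)
    for t in np.linspace(0,6.28,24):
        dot(P(.0170*np.cos(t),.062+.017*np.sin(t),.043),(0,0,255))
        dot(np.array([.5715+.0135*np.cos(t),-.3185+.0135*np.sin(t),.0]),(0,255,0))
        dot(np.array([.5715+.0135*np.cos(t),-.3185+.0135*np.sin(t),.07]),(0,255,0))
    for sx in(-1,1):
        for sy in (-1,1): dot(P(sx*.042,sy*.09,.043),(255,0,255)); dot(P(sx*.008,sy*.021,.126),(255,255,0))
    cv2.imwrite(f"pics/ov_{n}.png",im)
E
python3 ov.py
```

```text
(no output)
```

View pics/ov_top0.png

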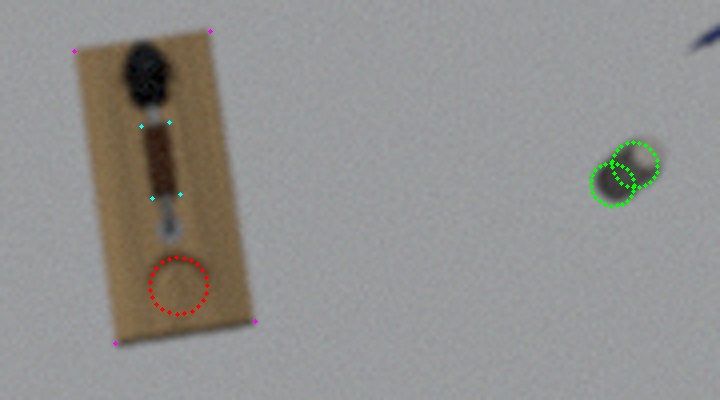

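View pics/ov_side0.png

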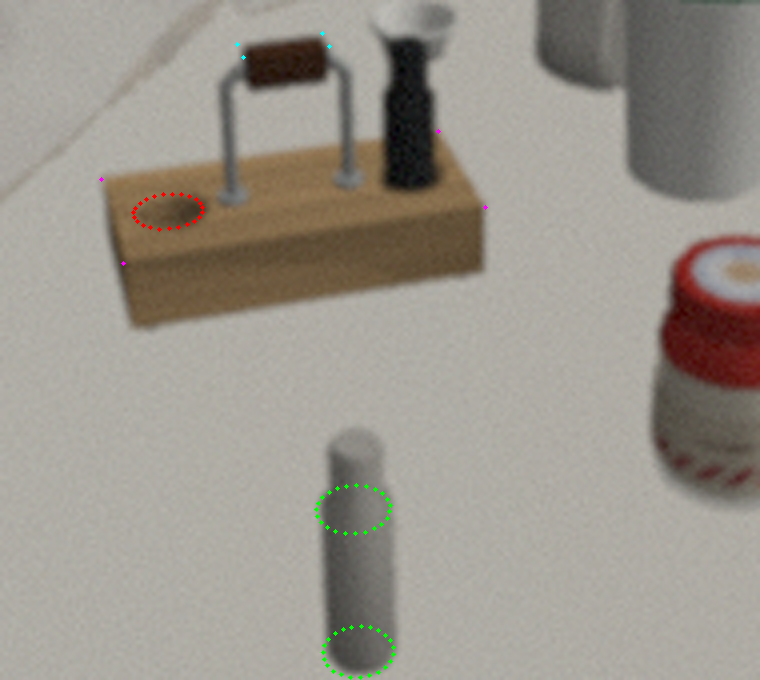

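Call:
jog_arm(steps=[0.085,0.02,-0.005,0.003,0.015,0.085,0.059,-0.015,0.01,0.044,0.085,0.106,-0.027,0.018,0.079,0.085,0.154,-0.04,0.027,0.114,0.085,0.201,-0.052,0.035,0.15,0.085,0.248,-0.064,0.043,0.185,0.085,0.296,-0.076,0.051,0.22,0.085,0.343,-0.088,0.059,0.255,0.085,0.378,-0.098,0.065,0.281,0.085,0.394,-0.102,0.068,0.293], grip_force=30)

```text
clock: 1.15
position: [0.5747, -0.3142, 0.1791]
ee_rot: [0.998, 0.064, -0.0, -0.001]
ft_force: [0.4, -0.2, -0.7]
grip_width: 0.993
```

```bash
cat > snap.py <<'E'
import sys
from workcell import manip
from h import *
from scipy.spatial.transform import Rotation as R
o=manip.get_obs(); r=R.from_quat(o["ee_rot"]).as_matrix()
print("t",o["clock"],"pos",np.round(o["position"],4),"x",np.round(r[:,0],3),"y",np.round(r[:,1],3),"z",np.round(r[:,2],3),"F",np.round(o["ft_force"],1),"g",round(float(o["grip_width"]),3))
print("j",np.round(o["joint_pos"],2))
for a in sys.argv[1:]:
    n=a.rstrip("0123456789"); c=manip.calibration(n); p,d=manip.camera(n)
    cv2.imwrite(f"pics/{a}.png",p[:,:,::-1]); np.savez(f"pics/{a}.npz",p=p,d=d,K=c["mtx"],T=c["world_to_cam"])
E
python3 snap.py wrist1
```

```text
t 1.15 pos [ 0.5747 -0.3142  0.1791] x [0.992 0.128 0.   ] y [ 0.128 -0.992 -0.002] z [-0.     0.002 -1.   ] F [ 0.4 -0.2 -0.7] g 0.993
j [ 0.59  0.45 -0.21  1.45  0.1   1.25 -1.08]
```

View pics/wrist1.png

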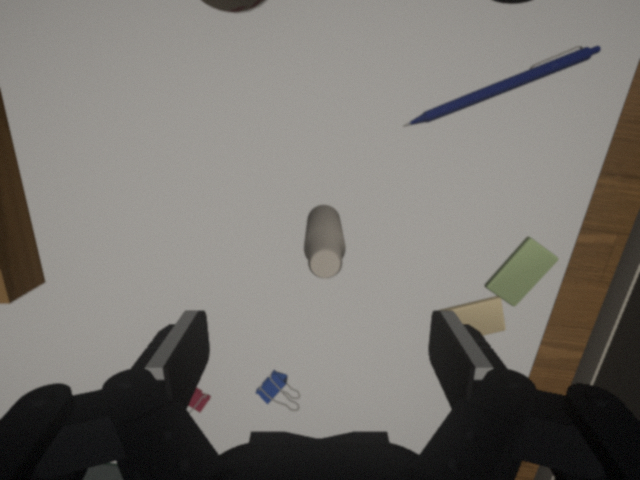

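The wrist view shows the shaker upright at (324,240), with its head disc at (325,263) between the jaws. I'll measure it against the tool.

```bash
python3 - <<'E'
from h import *
p,d,K,T=load("wrist1"); w=pts(d,K,T)
print(ray(325,263,K,T,.1)); 
sub=w[190:290,290:360].reshape(-1,3); 
for a,b in((.015,.04),(.04,.07),(.09,.097),(.097,.11)):
    q=sub[(sub[:,2]>a)&(sub[:,2]<b)]; print(a,len(q),np.round(np.percentile(q,[2,50,98],axis=0),4).tolist() if len(q) else '')
E
python3 snap.py
```

```text
[ 0.57490091 -0.31720358  0.1       ]
0.015 257 [[0.5772, -0.3284, 0.0157], [0.5858, -0.3151, 0.0286], [0.5876, -0.3043, 0.0394]]
0.04 411 [[0.5775, -0.3285, 0.0407], [0.5859, -0.3153, 0.0563], [0.5876, -0.3043, 0.0693]]
0.09 137 [[0.5665, -0.3262, 0.0901], [0.5825, -0.3161, 0.0944], [0.584, -0.3077, 0.097]]
0.097 845 [[0.5662, -0.3261, 0.0973], [0.5749, -0.3172, 0.0996], [0.583, -0.3085, 0.1011]]
t 1.2 pos [ 0.5756 -0.3131  0.1787] x [0.992 0.129 0.   ] y [ 0.129 -0.992 -0.003] z [-0.     0.003 -1.   ] F [-1.   1.8 -0.3] g 0.997
j [ 0.59  0.45 -0.22  1.45  0.1   1.25 -1.08]
```

Call:
jog_arm(steps=[0.085,0,0,0,0,0.085,0,0,0,0,0.085,0,0,0,0,0.085,0,0,0,0,0.085,0,0,0,0,0.085,0,0,0,0,0.085,0,0,0,0,0.085,0,0,0,0,0.085,0,0,0,0,0.085,0,0,0,0])

```text
clock: 2.2
position: [0.5721, -0.3187, 0.1803]
ee_rot: [0.998, 0.062, 0.0, 0.0]
ft_force: [0.1, 0.5, -0.4]
grip_width: 0.994
```

```bash
python3 snap.py wrist2
python3 - <<'E'
from h import *
p,d,K,T=load("wrist2"); w=pts(d,K,T)
sub=w[150:300,270:380].reshape(-1,3); 
for a,b in((.04,.07),(.097,.11)):
    q=sub[(sub[:,2]>a)&(sub[:,2]<b)]; print(a,len(q),np.round(np.percentile(q,[2,50,98],axis=0),4).tolist() if len(q) else '')
E
```

```text
t 2.2 pos [ 0.5721 -0.3187  0.1803] x [0.992 0.124 0.   ] y [ 0.124 -0.992  0.   ] z [ 0. -0. -1.] F [ 0.1  0.5 -0.4] g 0.994
j [ 0.6   0.45 -0.21  1.45  0.1   1.25 -1.07]
0.04 395 [[0.5778, -0.3288, 0.0404], [0.586, -0.316, 0.0562], [0.5875, -0.3045, 0.0697]]
0.097 843 [[0.5661, -0.3259, 0.0973], [0.5749, -0.3172, 0.0996], [0.5831, -0.3086, 0.101]]
```

Call:
jog_arm(steps=[0.085,0.0015,-0.001,0.008,0,0.085,0.0015,-0.001,0.024,0,0.085,0.0015,-0.001,0.042,0,0.085,0.0015,-0.001,0.06,0,0.085,0.0015,-0.001,0.078,0,0.085,0.0015,-0.001,0.094,0,0.085,0.0015,-0.001,0.107,0,0.085,0.0015,-0.001,0.115,0,0.085,0.0015,-0.001,0.118,0,0.085,0.0015,-0.001,0.118,0])

```text
clock: 3.25
position: [0.5735, -0.3176, 0.0622]
ee_rot: [0.998, 0.062, 0.0, 0.0]
ft_force: [-1.0, -0.2, 1.2]
grip_width: 0.993
```

Call:
jog_arm(steps=[0.04,0,0,0,0,0.03,0,0,0,0,0.02,0,0,0,0,0.01,0,0,0,0,0.01,0,0,0,0,0.01,0,0,0,0,0.01,0,0,0,0,0.01,0,0,0,0,0.01,0,0,0,0,0.01,0,0,0,0])

```text
clock: 4.25
position: [0.5736, -0.3177, 0.0627]
ee_rot: [0.998, 0.062, 0.0, 0.0]
ft_force: [-1.5, 0.1, 4.5]
grip_width: 0.299
```

Call:
jog_arm(steps=[0.01,0,0,-0.006,0,0.01,0,0,-0.018,0,0.01,0,0,-0.036,0,0.01,0,0,-0.056,0,0.01,0,0,-0.078,0,0.01,0,0,-0.1,0,0.01,0,0,-0.119,0,0.01,0,0,-0.132,0,0.01,0,0,-0.138,0,0.01,0,0,-0.14,0])

```text
clock: 5.25
position: [0.5734, -0.3176, 0.2027]
ee_rot: [0.998, 0.062, 0.0, 0.0]
ft_force: [-0.1, -0.5, -0.4]
grip_width: 0.302
```

```bash
python3 snap.py wrist3 side3
```

```text
t 5.25 pos [ 0.5734 -0.3176  0.2027] x [0.992 0.123 0.   ] y [ 0.123 -0.992  0.   ] z [ 0. -0. -1.] F [-0.1 -0.5 -0.4] g 0.302
j [ 0.59  0.43 -0.21  1.43  0.09  1.29 -1.07]
```

View pics/wrist3.png

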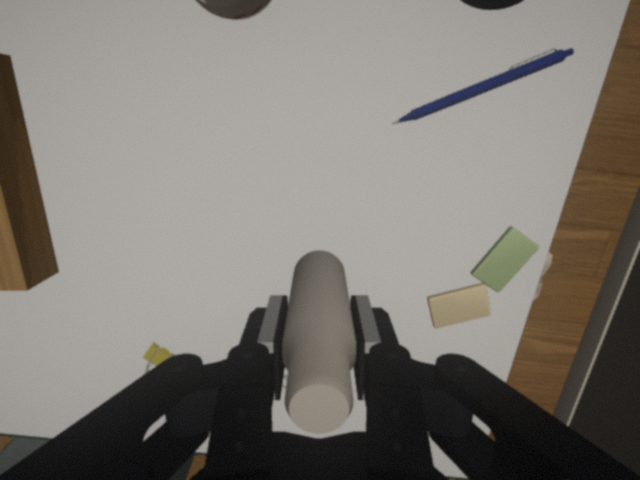

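View pics/side3.png

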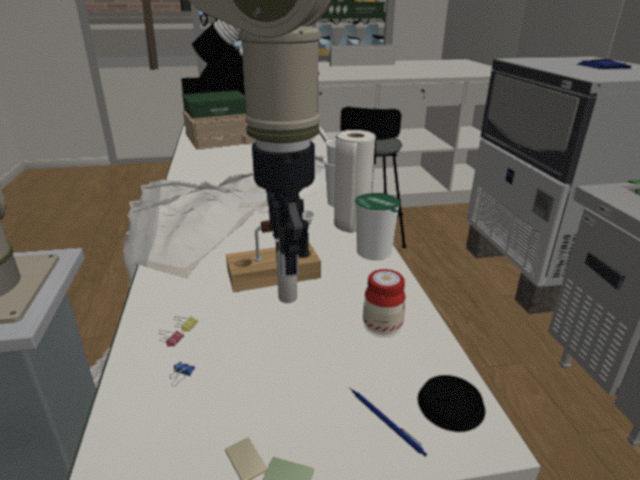

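The shaker hangs upright between the pads: (320,340) in the wrist view, base at (288,292) in the side view. The caddy edge shows at the left of the wrist view. Next I move near the hole for a close look.

Call:
jog_arm(steps=[0.01,-0.002,-0.008,0,0,0.01,-0.006,-0.025,0,0,0.01,-0.013,-0.05,0,0,0.01,-0.02,-0.08,0,0,0.01,-0.028,-0.11,0,0,0.01,-0.036,-0.14,0,0,0.01,-0.043,-0.167,0,0,0.01,-0.047,-0.184,0,0,0.01,-0.049,-0.193,0,0,0.01,-0.05,-0.195,0,0])

```text
clock: 6.35
position: [0.4996, -0.1297, 0.2023]
ee_rot: [0.998, 0.062, 0.0, 0.0]
ft_force: [1.1, -0.6, -1.0]
grip_width: 0.298
```

```bash
python3 snap.py wrist4
```

```text
t 6.35 pos [ 0.4996 -0.1297  0.2023] x [0.992 0.124 0.   ] y [ 0.124 -0.992  0.   ] z [ 0. -0. -1.] F [ 1.1 -0.6 -1. ] g 0.298
j [ 0.46  0.14 -0.32  1.79  0.05  1.21 -1.32]
```

View pics/wrist4.png

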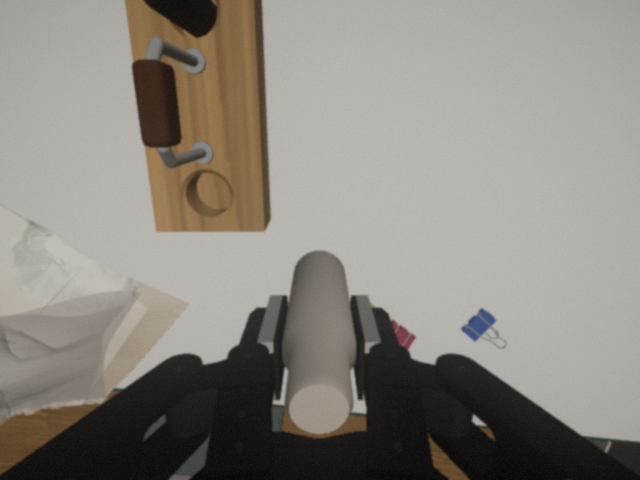

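The wrist view shows the hole mouth at about (209,192), the post bases at (203,153) and (195,61), and the grip at (157,103). I'll enlarge it to measure more precisely.

Run:
```python
from h import *
p,d,K,T=load("wrist4")
cv2.imwrite("pics/w4c.png",cv2.resize(p[130:240,140:280,::-1],None,fx=5,fy=5,interpolation=cv2.INTER_CUBIC))
w=pts(d,K,T)
hsv=cv2.cvtColor(p,cv2.COLOR_RGB2HSV)
z=w[...,2]
m=((z>.037)&(z<.049)&(hsv[...,1]>60)); m[240:]=0; m=m.astype(np.uint8)
k,l,s,c=cv2.connectedComponentsWithStats(m); i=1+np.argmax(s[1:,4]); m=(l==i).astype(np.uint8)
q=w[m>0]; print("top z",np.median(q[:,2]))
cs,h=cv2.findContours(m,cv2.RETR_CCOMP,cv2.CHAIN_APPROX_NONE)
for j,cc in enumerate(cs):
    if cv2.contourArea(cc)<200: continue
    pc=cc[:,0]; W=np.array([ray(u,v,K,T,.043)[:2] for u,v in pc],np.float32)*1000
    print(h[0][j],pc.min(0),pc.max(0),cv2.minEnclosingCircle(W), cv2.minAreaRect(W))
# depth discontinuity
print("grip"); g=(z>.118)&(z<.135)&(hsv[...,2]<110); g[200:]=0; q=w[g]; q=q[q[:,0]>.5]
print(len(q),cv2.minAreaRect((q[:,:2]*1000).astype(np.float32)),q[:,2].max())
```

```text
top z 0.04285054650111522
[-1 -1  1 -1] [125   0] [265 231] ((562.4962158203125, -37.0009765625), 88.41490936279297) ((562.3015747070312, -37.38151931762695), (156.4752960205078, 84.89219665527344), 7.304632186889648)
[14 12 -1  0] [186 172] [231 216] ((513.3014526367188, -44.23314666748047), 17.10120391845703) ((513.2423706054688, -44.041900634765625), (33.687992095947266, 33.469566345214844), 50.681697845458984)
grip
2922 ((572.1302490234375, -36.272491455078125), (45.48372268676758, 15.803228378295898), 7.112865447998047) 0.12826500679373856
```

View pics/w4c.png

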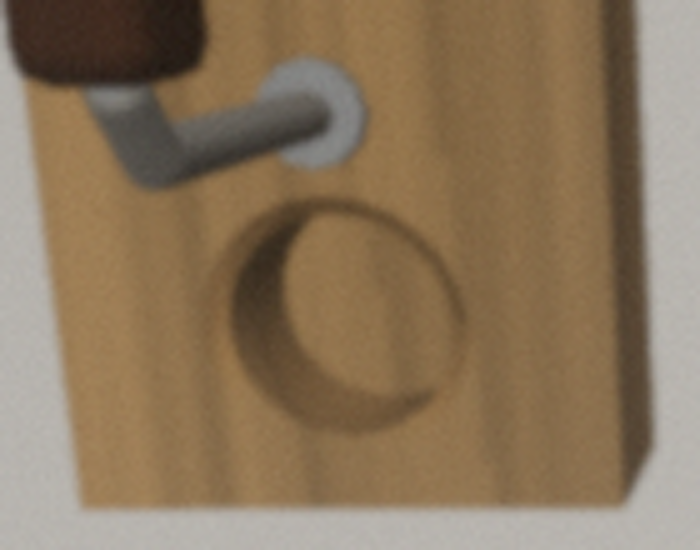

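Run:
```python
from h import *
p,d,K,T=load("wrist4"); w=pts(d,K,T)
tcp=np.array([.4996,-.1297,.2023]); X=np.array([.992,.124,0]);Y=np.array([.124,-.992,0])
q=w[240:440,270:370].reshape(-1,3)-tcp; q=np.c_[q@X,q@Y,q[:,2]]
q=q[(abs(q[:,1])<.02)&(abs(q[:,0])<.03)]
for a in np.arange(-.11,.06,.01):
    s=q[(q[:,2]>a)&(q[:,2]<a+.01)]
    if len(s)>20: print(round(a,3),len(s),np.round(np.percentile(s[:,:2],[2,50,98],axis=0)*1000,1).tolist())
```

```text
-0.07 37 [[8.3, -10.7], [12.9, -0.2], [13.7, 9.3]]
-0.06 323 [[5.0, -12.6], [12.4, -0.2], [14.0, 11.8]]
-0.05 379 [[5.2, -12.5], [12.4, -0.3], [14.1, 11.8]]
-0.04 437 [[5.0, -12.7], [12.2, -0.7], [13.9, 11.8]]
-0.03 519 [[4.9, -12.6], [12.3, -0.3], [14.0, 11.8]]
-0.02 803 [[5.0, -18.2], [11.7, -0.3], [13.9, 17.2]]
-0.01 1226 [[5.3, -18.2], [11.6, -0.3], [13.9, 17.9]]
-0.0 1628 [[-6.6, -16.9], [11.5, -0.3], [13.9, 16.6]]
0.01 2743 [[-8.3, -15.5], [9.0, -0.0], [12.7, 15.1]]
0.02 2185 [[-8.7, -15.3], [7.4, -0.4], [11.2, 14.4]]
0.03 3879 [[-7.1, -9.5], [3.5, -0.4], [10.5, 9.0]]
0.04 50 [[6.6, -12.9], [12.7, 11.5], [17.2, 12.7]]
0.05 676 [[9.1, -11.5], [10.5, 2.0], [17.6, 11.0]]
```

Call:
jog_arm(steps=[0.01,0.001,-0.004,0,0,0.01,0.004,-0.014,0,0,0.01,0.008,-0.028,0,0,0.01,0.012,-0.043,0,0,0.01,0.016,-0.058,0,0,0.01,0.02,-0.07,0,0,0.01,0.0225,-0.079,0,0,0.01,0.0234,-0.0829,0,0,0.01,0.0234,-0.0829,0,0,0.01,0.0234,-0.0829,0,0])

```text
clock: 7.4
position: [0.5126, -0.0456, 0.2023]
ee_rot: [0.998, 0.062, -0.0, 0.0]
ft_force: [-0.0, -0.1, -0.7]
grip_width: 0.305
```

Call:
jog_arm(steps=[0.01,0,0,0.006,0,0.01,0,0,0.016,0,0.01,0,0,0.028,0,0.01,0,0,0.04,0,0.01,0,0,0.052,0,0.01,0,0,0.064,0,0.01,0,0,0.074,0,0.01,0,0,0.082,0,0.01,0,0,0.086,0,0.01,0,0,0.086,0])

```text
clock: 8.4
position: [0.5125, -0.045, 0.1158]
ee_rot: [0.998, 0.062, -0.0, -0.0]
ft_force: [0.4, 1.0, -1.8]
grip_width: 0.303
```

```bash
python3 snap.py wrist5 side5; python3 -c "
import cv2,numpy as np
a=cv2.imread('pics/wrist5.png');b=cv2.imread('pics/side5.png')[150:330,180:380];
b=cv2.resize(b,None,fx=2,fy=2);a=cv2.resize(a,(480,360));cv2.imwrite('pics/m5.png',cv2.hconcat([a[:360],b[:360,:320]]))"
```

```text
t 8.4 pos [ 0.5125 -0.045   0.1158] x [ 0.992  0.124 -0.001] y [ 0.124 -0.992 -0.   ] z [-0.001  0.    -1.   ] F [ 0.4  1.  -1.8] g 0.303
j [ 0.35  0.24 -0.39  1.89  0.1   1.04 -1.53]
```

View pics/m5.png

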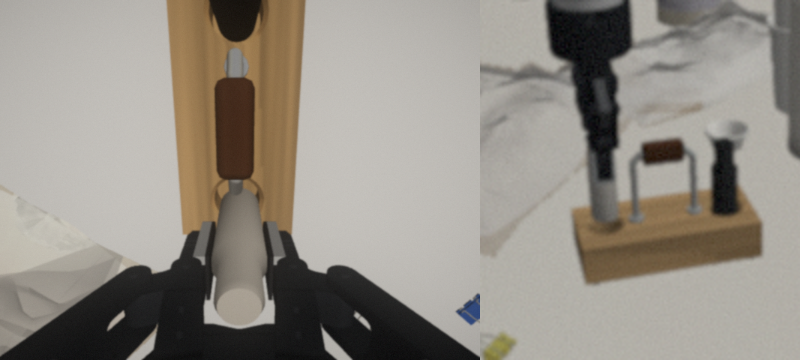

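The shaker's base is about 10 mm above the hole mouth, and both views show it aligned with the hole. I lower it slowly while watching the force.

Call:
jog_arm(steps=[0.01,0,-0.0005,0.003,0,0.01,0,-0.0005,0.007,0,0.01,0,-0.0005,0.011,0,0.01,0,-0.0005,0.015,0,0.01,0,-0.0005,0.019,0,0.01,0,-0.0005,0.022,0,0.01,0,-0.0005,0.024,0,0.01,0,-0.0005,0.025,0,0.01,0,-0.0005,0.025,0,0.01,0,-0.0005,0.025,0])

```text
clock: 9.5
position: [0.5127, -0.0446, 0.0914]
ee_rot: [0.998, 0.062, 0.0, 0.0]
ft_force: [0.1, 0.1, -1.6]
grip_width: 0.297
```

Call:
jog_arm(steps=[0.01,0,0,0.002,0,0.01,0,0,0.004,0,0.01,0,0,0.006,0,0.01,0,0,0.008,0,0.01,0,0,0.01,0,0.01,0,0,0.012,0,0.01,0,0,0.013,0,0.01,0,0,0.0135,0,0.01,0,0,0.0135,0,0.01,0,0,0.0135,0])

```text
clock: 10.5
position: [0.5127, -0.0446, 0.0779]
ee_rot: [0.998, 0.062, 0.0, 0.0]
ft_force: [0.5, 0.1, -0.8]
grip_width: 0.299
```

```bash
python3 snap.py wrist6 side6; python3 -c "
import cv2,numpy as np
a=cv2.imread('pics/wrist6.png');b=cv2.imread('pics/side6.png')[150:330,180:380];
b=cv2.resize(b,None,fx=2,fy=2);a=cv2.resize(a,(480,360));cv2.imwrite('pics/m6.png',cv2.hconcat([a[:360],b[:360,:320]]))"
```

```text
t 10.5 pos [ 0.5127 -0.0446  0.0779] x [0.992 0.123 0.   ] y [ 0.123 -0.992  0.   ] z [ 0. -0. -1.] F [ 0.5  0.1 -0.8] g 0.299
j [ 0.34  0.29 -0.38  1.92  0.13  0.96 -1.55]
```

View pics/m6.png

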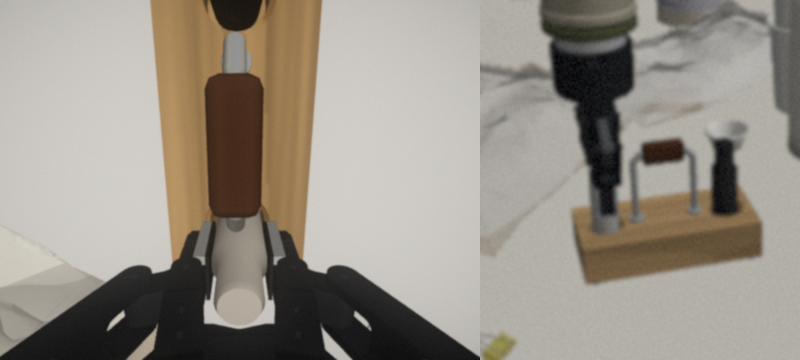

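The shaker is in the hole, about 2 mm off the bottom, and there is no side force. I'll let go, then rise straight up.

Call:
jog_arm(steps=[0.025,0,0,0.001,0,0.028,0,0,0.0015,0,0.03,0,0,0.0015,0,0.034,0,0,0.0015,0,0.04,0,0,0.0015,0,0.05,0,0,0.0015,0,0.06,0,0,0.0015,0,0.06,0,0,0.0015,0,0.06,0,0,0.0015,0,0.06,0,0,0.0015,0])

```text
clock: 11.6
position: [0.5126, -0.0446, 0.0763]
ee_rot: [0.998, 0.062, 0.0, 0.0]
ft_force: [-0.1, 0.2, 0.8]
grip_width: 0.7
```

Call:
jog_arm(steps=[0.06,0,0,-0.005,0,0.06,0,0,-0.015,0,0.06,0,0,-0.03,0,0.06,0,0,-0.048,0,0.06,0,0,-0.068,0,0.06,0,0,-0.088,0,0.06,0,0,-0.106,0,0.06,0,0,-0.118,0,0.06,0,0,-0.122,0,0.06,0,0,-0.122,0])

```text
clock: 12.6
position: [0.5127, -0.0446, 0.1987]
ee_rot: [0.998, 0.062, 0.0, 0.0]
ft_force: [-0.4, -0.0, -0.5]
grip_width: 0.704
```

```bash
python3 snap.py wrist7 side7; python3 -c "
import cv2,numpy as np
a=cv2.imread('pics/wrist7.png');b=cv2.imread('pics/side7.png')[150:330,180:380];
b=cv2.resize(b,None,fx=2,fy=2);a=cv2.resize(a,(480,360));cv2.imwrite('pics/m7.png',cv2.hconcat([a[:360],b[:360,:320]]))"
python3 - <<'E'
from h import *
p,d,K,T=load("wrist7"); w=pts(d,K,T); z=w[...,2]; x=w[...,0]; y=w[...,1]
hsv=cv2.cvtColor(p,cv2.COLOR_RGB2HSV)
m=(z>.105)&(z<.12)&(abs(x-.513)<.02)&(abs(y+.044)<.02); print("shaker top",m.sum(),np.median(w[m],0))
g=(z>.118)&(z<.135)&(x>.54)&(x<.61)&(abs(y+.036)<.03)&(hsv[...,1]>60); print("grip",g.sum(),np.median(z[g]),cv2.minAreaRect((w[g][:,:2]*1000).astype(np.float32)))
E
```

```text
t 12.6 pos [ 0.5127 -0.0446  0.1987] x [0.992 0.123 0.001] y [ 0.123 -0.992  0.   ] z [ 0.001 -0.    -1.   ] F [-0.4 -0.  -0.5] g 0.704
j [ 0.36  0.15 -0.39  1.8   0.06  1.2  -1.5 ]
shaker top 897 [ 0.51480175 -0.04407453  0.112477  ]
grip 2511 0.12545040001487845 ((573.4498901367188, -35.15077209472656), (42.15188980102539, 15.91353988647461), 7.553867816925049)
```

View pics/m7.png

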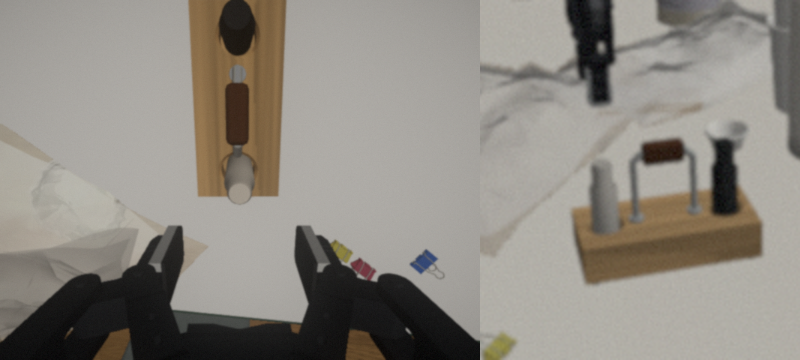

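The loose shaker is seated: its top measures 0.1125 m against 0.113 m expected, and it is upright. The parked shaker and the caddy have not moved. The grip is at about (0.5735, -0.036), yaw about 7.2°. I go over it and down.

Call:
jog_arm(steps=[0.06,0.006,0,0,0,0.06,0.018,0,0,0,0.06,0.033,-0.001,0,0,0.06,0.047,-0.001,0,0,0.06,0.057,-0.001,0,0,0.06,0.061,-0.001,0,0,0.06,0.061,-0.001,0.004,0,0.06,0.061,-0.001,0.012,0,0.06,0.061,-0.001,0.02,0,0.06,0.061,-0.001,0.024,0])

```text
clock: 13.7
position: [0.5722, -0.0362, 0.1731]
ee_rot: [0.998, 0.062, -0.001, 0.0]
ft_force: [-0.0, 0.4, 0.1]
grip_width: 0.704
```

Call:
jog_arm(steps=[0.06,0,0,0.004,0,0.06,0,0,0.012,0,0.06,0,0,0.022,0,0.06,0,0,0.032,0,0.06,0,0,0.042,0,0.06,0,0,0.051,0,0.06,0,0,0.058,0,0.06,0,0,0.0615,0,0.06,0,0,0.0615,0,0.06,0,0,0.0615,0])

```text
clock: 14.7
position: [0.5732, -0.036, 0.1131]
ee_rot: [0.998, 0.062, 0.0, 0.0]
ft_force: [0.2, 0.4, -0.4]
grip_width: 0.703
```

```bash
python3 snap.py wrist8 side8; python3 -c "
import cv2,numpy as np
a=cv2.imread('pics/wrist8.png');b=cv2.imread('pics/side8.png')[150:330,180:380];
b=cv2.resize(b,None,fx=2,fy=2);a=cv2.resize(a,(480,360));cv2.imwrite('pics/m8.png',cv2.hconcat([a[:360],b[:360,:320]]))"
```

```text
t 14.7 pos [ 0.5732 -0.036   0.1131] x [0.992 0.123 0.   ] y [ 0.123 -0.992  0.   ] z [ 0.001 -0.    -1.   ] F [ 0.2  0.4 -0.4] g 0.703
j [ 0.3   0.36 -0.38  1.74  0.15  1.07 -1.58]
```

View pics/m8.png

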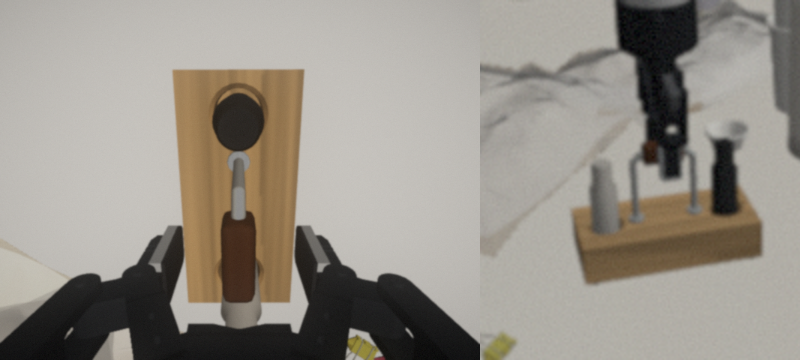

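The jaws straddle the grip, which sits centred at (238,258) in the left panel and parallel to the pads. I close slowly at 80 N.

Call:
jog_arm(steps=[0.05,0,0,0,0,0.04,0,0,0,0,0.03,0,0,0,0,0.024,0,0,0,0,0.02,0,0,0,0,0.016,0,0,0,0,0.01,0,0,0,0,0.0,0,0,0,0,0.0,0,0,0,0,0.0,0,0,0,0], grip_force=80)

```text
clock: 15.8
position: [0.5731, -0.0358, 0.113]
ee_rot: [0.998, 0.062, 0.0, -0.0]
ft_force: [-2.5, 2.3, 4.5]
grip_width: 0.173
```

```bash
python3 snap.py wrist9; python3 -c "
import cv2;cv2.imwrite('pics/m9.png',cv2.resize(cv2.imread('pics/wrist9.png'),(480,360)))"
```

```text
t 15.8 pos [ 0.5731 -0.0358  0.113 ] x [0.992 0.124 0.   ] y [ 0.124 -0.992 -0.   ] z [ 0.  0. -1.] F [-2.5  2.3  4.5] g 0.173
j [ 0.3   0.36 -0.38  1.74  0.15  1.07 -1.58]
```

View pics/m9.png

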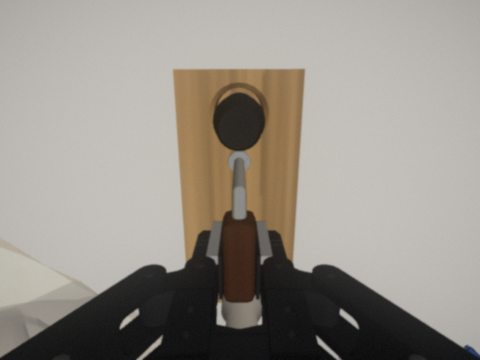

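The grip is held: the opening is about 15 mm against the 16 mm thickness, and it sits between the pads at (238,258). I lift slowly by 0.15 m over two calls.

Call:
jog_arm(steps=[0.0,0,0,-0.001,0,0.0,0,0,-0.004,0,0.0,0,0,-0.009,0,0.0,0,0,-0.016,0,0.0,0,0,-0.025,0,0.0,0,0,-0.035,0,0.0,0,0,-0.045,0,0.0,0,0,-0.055,0,0.0,0,0,-0.065,0,0.0,0,0,-0.075,0])

```text
clock: 16.85
position: [0.573, -0.036, 0.1888]
ee_rot: [0.998, 0.062, 0.0, 0.0]
ft_force: [0.2, -0.4, -5.1]
grip_width: 0.174
```

Call:
jog_arm(steps=[0.0,0,0,-0.01,0,0.0,0,0,-0.02,0,0.0,0,0,-0.03,0,0.0,0,0,-0.04,0,0.0,0,0,-0.05,0,0.0,0,0,-0.059,0,0.0,0,0,-0.066,0,0.0,0,0,-0.071,0,0.0,0,0,-0.074,0,0.0,0,0,-0.075,0])

```text
clock: 17.85
position: [0.573, -0.036, 0.263]
ee_rot: [0.998, 0.062, 0.0, 0.0]
ft_force: [0.0, 0.3, -6.6]
grip_width: 0.173
```

Call:
jog_arm(steps=[0.0,0,0,0,0,0.0,0,0,0,0,0.0,0,0,0,0,0.0,0,0,0,0,0.0,0,0,0,0,0.0,0,0,0,0,0.0,0,0,0,0,0.0,0,0,0,0,0.0,0,0,0,0,0.0,0,0,0,0])

```text
clock: 18.85
position: [0.573, -0.036, 0.2629]
ee_rot: [0.998, 0.062, 0.0, 0.0]
ft_force: [0.8, 0.1, -6.0]
grip_width: 0.174
```

```bash
python3 snap.py wrist10 side10 top10; python3 -c "
import cv2,numpy as np
a=cv2.imread('pics/wrist10.png');b=cv2.imread('pics/side10.png')[100:280,180:380];
b=cv2.resize(b,None,fx=2,fy=2);a=cv2.resize(a,(480,360));cv2.imwrite('pics/m10.png',cv2.hconcat([a[:360],b[:360,:320]]))"
python3 - <<'E'
from h import *
p,d,K,T=load("wrist10"); w=pts(d,K,T); hsv=cv2.cvtColor(p,cv2.COLOR_RGB2HSV)
m=(w[...,2]>.18)&(w[...,2]<.205)&(hsv[...,1]>70)&(w[...,0]<.68)
q=w[m]; A=np.c_[q[:,:2],np.ones(len(q))]
for _ in range(3):
    c=np.linalg.lstsq(A,q[:,2],rcond=None)[0]; k=abs(A@c-q[:,2])<.003; A,q=A[k],q[k]
print(len(q),"slopes",c[:2],"z at centre",c@[.5735,-.036,1])
E
```

```text
t 18.85 pos [ 0.573  -0.036   0.2629] x [0.992 0.124 0.   ] y [ 0.124 -0.992  0.   ] z [ 0. -0. -1.] F [ 0.8  0.1 -6. ] g 0.174
j [ 0.32  0.24 -0.39  1.56  0.09  1.36 -1.53]
27714 slopes [ 0.00107123 -0.0002975 ] z at centre 0.19260421525300295
```

View pics/m10.png

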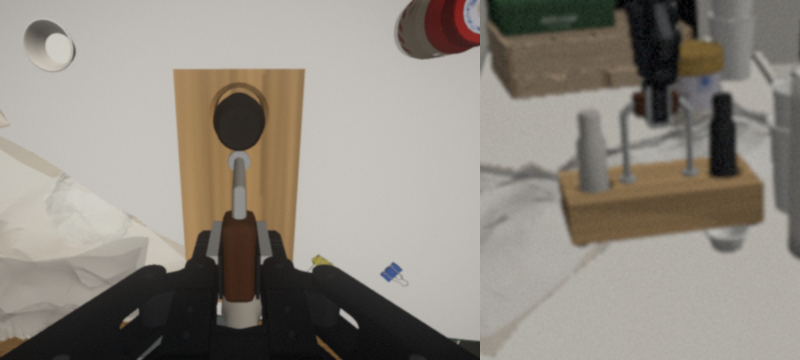

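The caddy is level (slope about 0.001 rad) with its underside at about 0.150 m. Both shakers are in their holes and the bystanders look untouched.

```bash
python3 -c "
from workcell import manip
print(manip.hand_in())"
```

```text
the job is handed in; nothing more can be done
None
```

I stood the loose shaker in the empty hole and let go of it. Then I took the caddy by its wooden grip at 80 N, lifted it 15 cm, and handed the job in at about 19 s with the arm holding it there.

- **Shaker seating:** after release the loose shaker's top measured 0.1125 m, against 0.113 m when seated. After the lift, both shakers stood upright in their holes in the pictures. I didn't measure their depth again after the lift.
- **Caddy pose:** the block's top was at 0.1926 m, so its underside was at about 0.150 m. Its slope was about 0.001 rad, and the arm's position and the grip opening were steady over the last second.
- **Load:** the wrist force changed by about 6 N, which fits the caddy with both shakers.
- **Bystanders:** the arm was never moved near the jar, the lidded cup or the sauce cup. The jar and sauce cup looked in place in the last wrist view. I didn't measure the positions of the three again.
- **Disagreement:** the cameras differed by 1–3 mm on where the shaker and caddy were. I used the wrist camera for the final alignments, and neither the insertion nor the grasp showed any sign of contact.

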